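# Flip the sample tag of the petri dish

### The arm

A 7-joint arm with a two-finger parallel gripper is mounted at the origin on a cart in front of the work surface, level with it; the furniture and walls round the work are solid. World frame = base frame: x ahead of the robot, y to its left, z up, the work surface at z = 0. Lengths are in m, angles in rad, forces in N, time in s.
With the tool pointing down it reaches from about 0.375 to 0.925 m from the base axis. Payload 3.1 kg.
Tool frame: the origin (TCP) lies midway between the tips of the shut fingers; the grasp point (between the pads) lies 19 mm behind it (bot.hold_point_z is the distance from the TCP to the grasp point, in m); z points along the fingers, y is the line along which they close (so a half turn about z gives the same grasp; the last joint's range is limited). The gripper opens to 85 mm and grips with 20 to 120 N. Pads are 22 mm wide; open, the fingers measure 114 mm over their backs; the gripper's body (76 mm by 85 mm) begins 54 mm behind the grasp point. The pads swing forward as they close: fully open they stand 13 mm farther back than shut.
Start: joints at [1.126, 0.383, 0.044, 1.598, -0.018, 1.161, -0.05], TCP at [0.221, -0.611, 0.231] pointing down, gripper open.
Joint ranges: [-2.61, 2.61], [-0.41, 2.15], [-1.48, 1.57], [0, 2.5], [-1.57, 4.71], [0.05, 1.97], [-2.85, 2.85]. Speed limits (rad/s): [2.79, 2.79, 3.14, 3.14, 3.14, 3.14, 3.14].

### API

Orientations are given as a unit quaternion [x, y, z, w].
In Python, from plant import bot gives the robot as it stands.
- The arm moves only by the tool send_rows, never from a script. Its argument "commands" is a list of rows, each a list of 3 entries, a list of its own where there are three numbers: the shift along the tool's x, y, z in cm, then the turn, a rotation vector about the tool's x, y, z in degrees, then the closure in counts, from 0 (fully open) to 255 (shut). A call has 1 to 8 rows; each row is the pose to reach, as a shift and turn from the pose commanded when the call began, along the tool's axes at that moment; what a row does not reach only later rows make up. A row lasts 1/12 s, in which the tool goes at most 41.7 mm and 7.16 degrees, less where a joint would pass 70% of its speed; a pose out of reach is approached as far as the arm can. A call with a gripper value outside its range is refused whole. The fingers move at their own pace and stop on an object; the grip force is fixed at half the most. Time passes only in rows, so rows that repeat a pose let the fingers close. It gives the time, the measured TCP pose, the force, the opening and the grip force at its end, in the units of the state.
- bot.get_state(): the state, without advancing time (a new reading comes with each control period).
- bot.grab_frame(name): name is "scene" or "side" or "wrist"; returns (picture, depth): 420x560x3 uint8, red, green, blue; 420x560 float32, m along the optical axis (not along the pixel's ray), 0 where there is no reading.
- bot.camera_params(name): a dict with "vfov" (degrees; the focal length in pixels is half the picture's height over the tangent of half this angle, whatever the lens; pixels are square), "cx", "cy" (the principal point, pixels), "k1" (the pictures are not rectified: a ray, as slopes to the right and down, at radius r is drawn at 1 + k1 r^2 times it, then the intrinsics apply), "T" (4x4, takes a point from camera to world coordinates). Camera axes: x right, y down, z forward; pixel columns grow to the right and rows downward; lengths in m; the calibration is good to about 2 mm. A picture is of the moment at which its call begins: read the wrist's pose just before it. camera_params takes no time and is no camera call; for the wrist camera it gives the pose at the moment of the call.
- bot.close_job(): hands the job in; it is judged then, once.
The state is a dict: "time_s": time; "joints": joint angles; "qd": joint speeds; "effort": joint torques, N m; "eef_pos": TCP position; "eef_rot": TCP orientation; "force": force on the tool from outside, world axes, zero at the start; "wrist_torque": the same for the moment, N m; "finger_gap": finger opening in m; "grasp_force": force on a finger pad.
Only numpy, scipy, OpenCV 4.12 (cv2) and the standard library are available. Lean on these libraries where they do the work, as an engineer would, in place of code of your own. Each camera call takes 0.05 s, during which the arm holds its last target. There are 200 camera calls.

### The job

Two identical tag stands are on the bench, each with a specimen lying on its base and a hinged flip tag beside it. Flip the tag on the stand that carries the round petri dish: push it with the fingertips right over its pivot, gently and without gripping it, until it lies fully down on the opposite rest and shows its other face. Leave the other stand's tag as it is, and do not shift or lift the dish, the cassette, the timer or the tape roll.

Things in the scene. Friction and masses are not known exactly. Their poses are not given: they have to be found in the camera images.
- dish_stand: fixed stand that carries the petri dish, either the left or the right stand: grey base plate 130 (x) x 160 (y) mm, top 8 mm above the bench; origin: centre of its underside; at yaw 0 x points away from the robot, y left (turned up to 0.3 rad). Two rest posts at x = 28, y = +58 and -58 mm carry the lying tag, pad tops 51 mm above the bench
- dish_tag_hinge (a point): middle of the tag's hinge axis, fixed to the stand at x = 28, y = 0, 55 mm above the bench. The axis runs along the stand's x, between two aluminium ears 5 mm thick and 18 mm wide in y, tops 64 mm above the bench, 29 mm either side of this point
- dish_tag (a joint): angle (rad) of the dish's tag: 0 = level to the left (stand +y), ring mark up; pi/2 upright; pi = level to the right (stand -y) on the other rest, two-bar mark up; hard stops at 0 and pi. Starts at 0 to 0.15. Stiff hinge: it stays where it is left; about 0.05 N m turns it. White plate 5 mm thick, 46 mm wide, 60 g, with a hub of radius 6 mm on the axis
- dish_tag_tip (a point): middle of the free edge of the dish's tag plate, 72 mm from the hinge axis, in mid thickness; the plate is 46 mm wide along the hinge
- dish_tag_tail (a point): middle of the end of the tag's tail, 38 mm from the hinge axis on the side opposite the plate; the tail is 34 mm wide and 5 mm thick, in line with the plate; pressing it down raises the plate, with free space under it down to the base
- dish: round petri dish, 46 mm across, 14 mm high, loose on its stand's base about 40 mm nearer the robot than the stand's centre (x = -40); origin at the centre of its underside
- dish_spot (a point): point on the top of the dish stand's base, x = -40, y = 0 mm, near which the dish lies
- cassette_stand: the other fixed stand, the same in shape, with the cassette on it; origin at the centre of its underside
- cassette_tag (a joint): angle of the other stand's tag, to be left alone; the same meaning as dish_tag, starts at 0 to 0.15. The tag and stand are the same as those of the dish.
- cassette: rectangular tissue cassette with a block on it, 28 x 40 x 13 mm, loose on the other stand's base; origin at the centre of its underside
- timer: small bench timer, wedge shaped, 68 x 40 x 58 mm, loose, behind the stands on the left; origin at the centre of its underside
- tape: roll of tape lying flat, 98 mm across, 25 mm high, loose, behind the stands; origin at the centre of its underside
Mind the look-alikes: they are no part of the job. Of the things that look like the dish, the larger one is meant.

How it is judged:
At the end, for the whole second after the job is handed in: The petri dish's tag lies on its right-hand rest, turned to more than 3.0 rad (within about 8 degrees of its stop); the other tag still lies at less than 0.3 rad; dish and cassette are within 20 mm, timer and tape roll within 30 mm of where they were (value of joint dish_tag above 3 rad and value of joint cassette_tag below 0.3 rad and distance of each of dish, cassette from where it was at the start of the episode below 0.02 m and distance of each of timer, tape from where it was at the start of the episode below 0.03 m and linear speed of dish below 0.01 m/s); the robot touches nothing.
It fails at once if the other stand's tag is raised by more than about 20 degrees (value of joint cassette_tag above 0.4 rad).
It fails at once if the dish or the cassette is lifted or shifted by more than 20 mm (distance of any of dish, cassette from where it was at the start of the episode above 0.02 m or height (world z) of any of dish, cassette above 0.02 m).
It fails at once if the timer or the tape roll is shifted or lifted by more than 30 mm (distance of any of timer, tape from where it was at the start of the episode above 0.03 m).
It fails at once if the tag is pinched: more than 28 N between the fingers and the tag while it is away from both stops (contact force between the fingers and dish_tag above 28 N and value of joint dish_tag between 0.25 and 2.95 rad).
It fails at once if the tag is forced: more than 40 N between the fingers and the tag (contact force between the fingers and dish_tag above 40 N).
It also fails if it takes over 40 s, if anything falls off the work surface, if the arm or the gripper's body presses on something with over 40 N, if the wrist force passes 120 N, or if a joint passes its speed limit or range.

## Working session

There is one attempt and no reset: what is moved stays moved. The work goes in short steps, Python scripts to look and compute and a tool call to move; the robot and the scene stay as the last step left them, time stands still between calls to the robot, and variables do not carry over. Pictures are saved under pics/ and viewed, at most 10 in all, crops included, and the job is handed in when it is done.

Besides the shell and the picture viewer there is one more tool, called after ">>>" as name(argument=value, ...), one argument or row to a line, values as JSON. send_rows: Moves the arm, as the interface text tells. Its arguments: {"type":"object","properties":{"commands":{"type":"array"}},"required":["commands"]}

```bash
mkdir -p pics; cat > h.py <<'E'
import numpy as np,cv2
from plant import bot
def ray(p,u,v):
    f=210/np.tan(np.radians(p["vfov"])/2)
    d=np.array([(u-p["cx"])/f,(v-p["cy"])/f]);s=d.copy()
    for _ in range(20): s=d/(1+p["k1"]*(s@s))
    return np.array([s[0],s[1],1])
def pt(p,D,u,v):
    w=D[int(v)-1:int(v)+2,int(u)-1:int(u)+2];z=np.median(w[w>0]) if (w>0).any() else np.nan
    return (p["T"]@np.append(ray(p,u,v)*z,1))[:3]
def onz(p,u,v,z):
    T=p["T"];d=T[:3,:3]@ray(p,u,v);o=T[:3,3];return o+d*(z-o[2])/d[2]
E
python3 - <<'E'
from h import *
for n in("scene","side"):
    im,D=bot.grab_frame(n);np.savez(n+".npz",im=im,D=D)
    cv2.imwrite(f"pics/{n}0.png",cv2.resize(im[:,:,::-1],(800,600),interpolation=cv2.INTER_CUBIC))
    p=bot.camera_params(n);print(n,p["T"].round(3).tolist(),p["vfov"],p["k1"])
s=bot.get_state();print({k:s[k] for k in("time_s","eef_pos","eef_rot","force","finger_gap")})
E
```

```text
scene [[0.86, -0.379, 0.342, 0.262], [-0.51, -0.626, 0.59, -0.604], [-0.01, -0.682, -0.732, 0.731], [0.0, 0.0, 0.0, 1.0]] 53.754421773861594 0.015153370564522536
side [[-0.998, -0.034, 0.053, 0.531], [-0.063, 0.475, -0.878, 0.657], [0.005, -0.879, -0.476, 0.477], [0.0, 0.0, 0.0, 1.0]] 52.02817223159898 -0.004204492147635077
{'time_s': 0.1, 'eef_pos': array([ 0.22062998, -0.61050397,  0.23000568]), 'eef_rot': array([ 9.84995840e-01,  1.72573911e-01, -2.66053547e-04, -1.17012165e-03]), 'force': array([ 0.13952896,  0.83543821, -0.07490345]), 'finger_gap': 0.08566709578245815}
```

View pics/scene0.png

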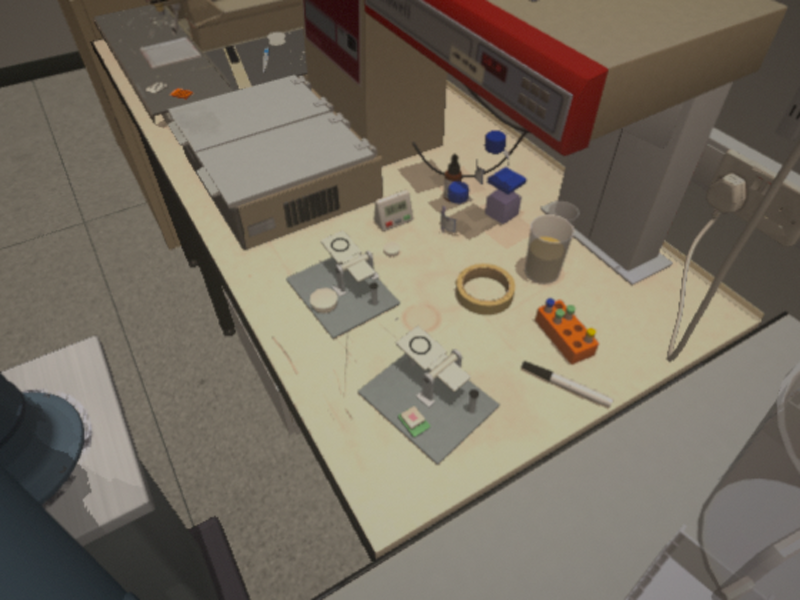

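View pics/side0.png

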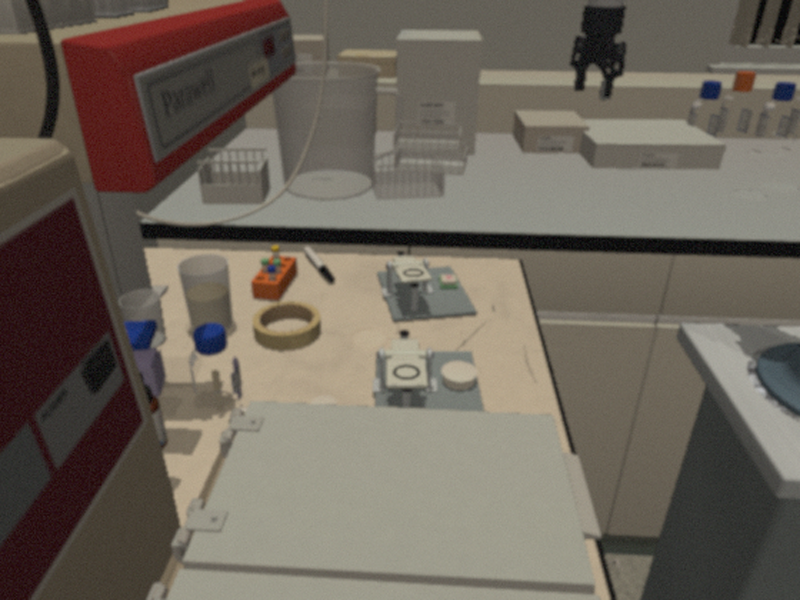

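Scene view: the left stand (centre about 343,285) carries a white disc at (323,299), and the right stand carries the pink and green cassette at (413,420). There are two disc candidates: the one on the left stand at (323,299), and a smaller one loose on the bench at (391,252). The larger one, lying on a stand base, fits the description. I'll confirm it in an enlarged crop.

```bash
python3 - <<'E'
from h import *
z=np.load("scene.npz");im=z["im"][155:240,195:300,::-1]
cv2.imwrite("pics/crop1.png",cv2.resize(im,(735,595),interpolation=cv2.INTER_CUBIC))
p=bot.camera_params("scene")
for n,u,v in[("dish",323,299),("disc",391,252),("platefree",340,243),("tail",362,273),("postR",373,287),("timer",393,210),("tape",485,290),("redmachine bottom",575,145),("grey box corner",245,238),("cass",413,420),("greytop",380,158)]:
    print(n,pt(p,z["D"],u*.7,v*.7).round(3))
E
```

```text
dish [0.483 0.017 0.022]
disc [0.642 0.072 0.006]
platefree [0.551 0.083 0.061]
tail [0.552 0.008 0.054]
postR [ 0.554 -0.024  0.049]
timer [0.689 0.143 0.033]
tape [ 0.734 -0.087 -0.   ]
redmachine bottom [ 0.733 -0.203  0.348]
grey box corner [0.426 0.213 0.032]
cass [ 0.492 -0.247  0.02 ]
greytop [0.706 0.218 0.096]
```

View pics/crop1.png

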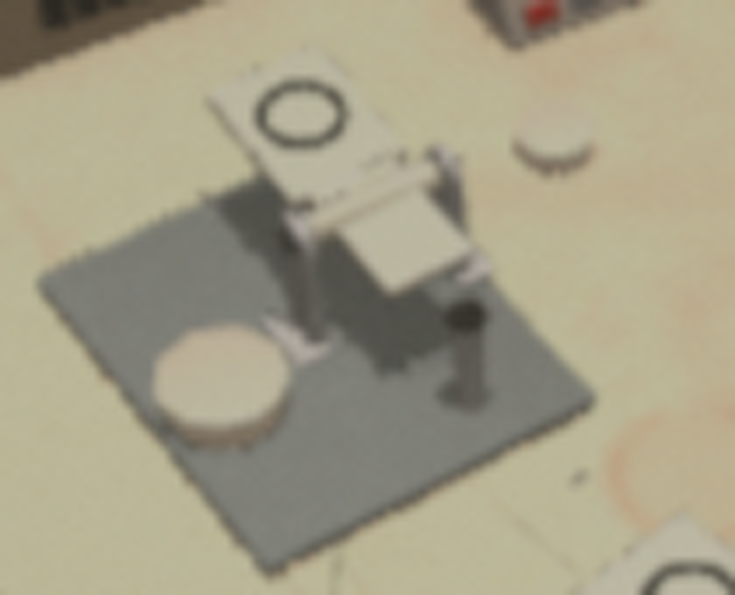

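The crop confirms it. The dish on the left stand is about twice the width of the loose disc (crop 220,375 against 553,135). The base corners are at crop (40,285), (270,575) and (595,402), and the ears at (302,215) and (445,155).

```bash
python3 - <<'E'
from h import *
from scipy.spatial.transform import Rotation as R
p=bot.camera_params("scene")
f=lambda u,v,z:onz(p,195+u/7-.5,155+v/7-.5,z)
a,b,c=f(40,283,.008),f(270,577,.008),f(597,402,.008)
print(a,b,c,np.linalg.norm(a-b),np.linalg.norm(c-b))
y1=np.arctan2(*(-(a-b)[:1]),(a-b)[1]);y2=np.arctan2((c-b)[1],(c-b)[0]);print(y1,y2)
y=(y1*.16+y2*.13)/.29;C=(a+c)/2
M=np.array([[np.cos(y),-np.sin(y)],[np.sin(y),np.cos(y)]])
print("yaw",y,"C",C,"hinge",C[:2]+M@[.028,0],"dishspot",C[:2]+M@[-.04,0])
e1,e2=f(302,210,.064),f(443,150,.064);print("ears",e1,e2,(e1+e2)/2)
print("tagcorners",f(210,98,.058),f(318,45,.058))
print("Lrest",C[:2]+M@[.028,.058],"Rrest",C[:2]+M@[.028,-.058])
s=bot.get_state();print(R.from_quat(s["eef_rot"]).as_matrix().round(3))
E
```

```text
[0.45432143 0.10565189 0.008     ] [ 0.4645812  -0.05349496  0.008     ] [ 0.59198895 -0.0431054   0.008     ] 0.1594772151427382 0.12783065964474555
0.06437826901313883 0.08136570447921475
yaw 0.07199332629103494 C [0.52315519 0.03127325 0.008     ] hinge [0.55108266 0.03328732] dishspot [0.48325881 0.028396  ]
ears [0.5269337  0.03694171 0.064     ] [0.58064044 0.03814389 0.064     ] [0.55378707 0.0375428  0.064     ]
tagcorners [0.52726952 0.10885677 0.058     ] [0.57192431 0.11421952 0.058     ]
Lrest [0.54691065 0.09113708] Rrest [ 0.55525467 -0.02456244]
[[ 0.94   0.34  -0.001]
 [ 0.34  -0.94   0.002]
 [-0.    -0.002 -1.   ]]
```

>>> send_rows(
  commands=[
    [[3, -2.7, 0], [0, 0, -7], 255],
    [[6, -5.4, 0], [0, 0, -14], 255],
    [[9, -8, 0], [0, 0, -21], 255],
    [[12, -10.7, 0], [0, 0, -28], 255],
    [[15, -13.4, 0], [0, 0, -35], 255],
    [[18, -16, 0], [0, 0, -42], 255],
    [[21, -18.7, 0], [0, 0, -49], 255],
    [[24, -21.4, 0], [0, 0, -56], 255],
  ],
)

```text
time_s: 0.77
eef_pos: [0.3741, -0.3264, 0.2309]
eef_rot: [0.787, 0.617, -0.0, -0.0]
force: [0.2, 0.2, 1.4]
finger_gap: -0.0002
grasp_force: 0.0
```

```bash
cat >> h.py <<'E'
from scipy.spatial.transform import Rotation as R
def show(sx=.552,sy=.034,yaw=.072,targets=()):
    s=bot.get_state();Q=R.from_quat(s["eef_rot"]).as_matrix();e=s["eef_pos"]
    X=np.array([np.cos(yaw),np.sin(yaw),0]);Y=np.array([-X[1],X[0],0]);H=np.array([sx,sy,0])
    print("t",s["time_s"],"pos",e.round(4),"F",s["force"].round(1),"gap",round(s["finger_gap"],4),"stand xyz",((e-H)@X).round(4),((e-H)@Y).round(4),e[2].round(4))
    print("tool y yaw",np.degrees(np.arctan2(Q[1,1],Q[0,1])).round(2),"tilt",Q[:,2].round(3))
    for t in targets: print(t,"tool cm",(Q.T@(H+X*t[0]+Y*t[1]+[0,0,t[2]]-e)*100).round(2))
    T=R.from_euler("z",yaw).as_matrix()@np.array([[0,1,0],[1,0,0],[0,0,-1.]])
    print("rot needed",np.degrees(R.from_matrix(Q.T@T).as_rotvec()).round(2))
E
python3 -c "
from h import *
show(targets=[(0,-.028,.13)])"
```

```text
t 0.7667 pos [ 0.3741 -0.3264  0.2309] F [0.2 0.2 1.4] gap -0.0002 stand xyz -0.2034 -0.3467 0.2309
tool y yaw -13.8 tilt [-0.001  0.    -1.   ]
(0, -0.028, 0.13) tool cm [36.58  9.55 10.08]
rot needed [-4.000e-02 -1.000e-02 -1.792e+01]
```

>>> send_rows(
  commands=[
    [[4, 1, 0], [0, 0, -3], 255],
    [[8, 2, 0], [0, 0, -6], 255],
    [[12, 3, 0], [0, 0, -9], 255],
    [[16, 4.1, 0], [0, 0, -12], 255],
    [[20, 5.2, 0], [0, 0, -15], 255],
    [[24, 6.2, 0], [0, 0, -18], 255],
    [[28, 7.3, 0], [0, 0, -18], 255],
    [[32, 8.4, 0], [0, 0, -18], 255],
  ],
)

```text
time_s: 1.43
eef_pos: [0.5336, -0.037, 0.231]
eef_rot: [0.683, 0.73, -0.0, -0.0]
force: [0.4, -1.2, -0.5]
finger_gap: 0.0001
grasp_force: 0.0
```

```bash
python3 -c "
from h import *
show(targets=[(0,-.028,.1)])"
```

```text
t 1.4333 pos [ 0.5336 -0.037   0.231 ] F [ 0.4 -1.2 -0.5] gap 0.0001 stand xyz -0.0235 -0.0695 0.231
tool y yaw 3.86 tilt [-0.001 -0.    -1.   ]
(0, -0.028, 0.1) tool cm [ 4.16  2.33 13.1 ]
rot needed [-0.03  0.02 -0.27]
```

>>> send_rows(
  commands=[
    [[2, 1.1, 3], [0, 0, 0], 255],
    [[4, 2.2, 6], [0, 0, 0], 255],
    [[4.1, 2.2, 9], [0, 0, 0], 255],
    [[4.1, 2.2, 12], [0, 0, 0], 255],
    [[4.1, 2.2, 13], [0, 0, 0], 255],
    [[4.1, 2.2, 13], [0, 0, 0], 255],
  ],
)

```text
time_s: 1.93
eef_pos: [0.5491, 0.0033, 0.0976]
eef_rot: [0.683, 0.731, -0.003, -0.003]
force: [0.1, -0.4, -0.4]
finger_gap: 0.0001
grasp_force: 0.0
```

```bash
python3 -c "
from h import *
show(targets=[(0,-.028,.1)])
a,_=bot.grab_frame('scene');b,D=bot.grab_frame('wrist');c,_=bot.grab_frame('side')
cv2.imwrite('pics/b.png',np.hstack([cv2.resize(a[120:260,170:310,::-1],(400,400)),cv2.resize(c[150:300,230:380,::-1],(400,400))]))
"
```

```text
t 1.9333 pos [0.5491 0.0033 0.0976] F [ 0.1 -0.4 -0.4] gap 0.0001 stand xyz -0.0051 -0.0304 0.0976
tool y yaw 3.87 tilt [-0.008  0.    -1.   ]
(0, -0.028, 0.1) tool cm [ 0.24  0.51 -0.24]
rot needed [-0.48 -0.04 -0.25]
```

View pics/b.png

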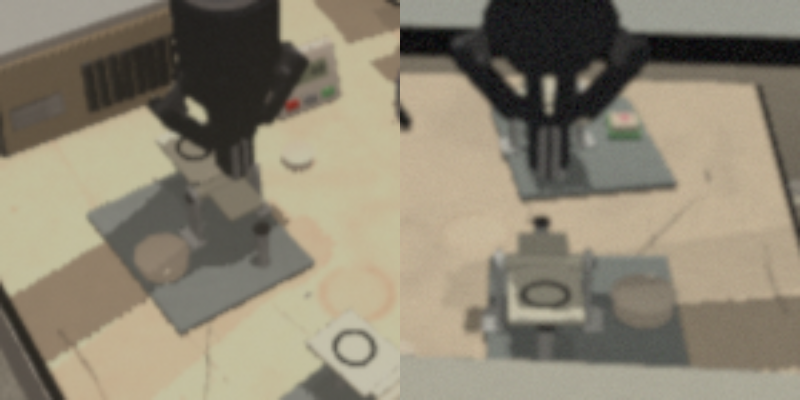

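Fingertips are over the tail (left panel about 235,180) and centred between the ears in the side view. Next I press the tail down.

>>> send_rows(
  commands=[
    [[0.2, 0.4, 1.5], [0, 0, 0], 255],
    [[0.2, 0.4, 3], [0, 0, 0], 255],
    [[0.2, 0.4, 3.7], [0, 0, 0], 255],
    [[0.2, 0.4, 4.2], [0, 0, 0], 255],
    [[0.2, 0.4, 4.7], [0, 0, 0], 255],
    [[0.2, 0.4, 5.2], [0, 0, 0], 255],
    [[0.2, 0.4, 5.7], [0, 0, 0], 255],
    [[0.2, 0.4, 6.2], [0, 0, 0], 255],
  ],
)

```text
time_s: 2.75
eef_pos: [0.5576, 0.0062, 0.0399]
eef_rot: [0.683, 0.731, 0.001, 0.001]
force: [-0.4, -0.1, 2.1]
finger_gap: -0.0002
grasp_force: 0.8
```

```bash
python3 -c "
from h import *
show()
a,_=bot.grab_frame('scene');c,_=bot.grab_frame('side')
cv2.imwrite('pics/c.png',np.hstack([cv2.resize(a[120:260,170:310,::-1],(400,400)),cv2.resize(c[150:300,230:380,::-1],(400,400))]))
"
```

```text
t 2.75 pos [0.5576 0.0062 0.0399] F [-0.4 -0.1  2.1] gap -0.0002 stand xyz 0.0036 -0.0282 0.0399
tool y yaw 3.88 tilt [ 0.002  0.    -1.   ]
rot needed [ 0.13  0.01 -0.24]
```

View pics/c.png

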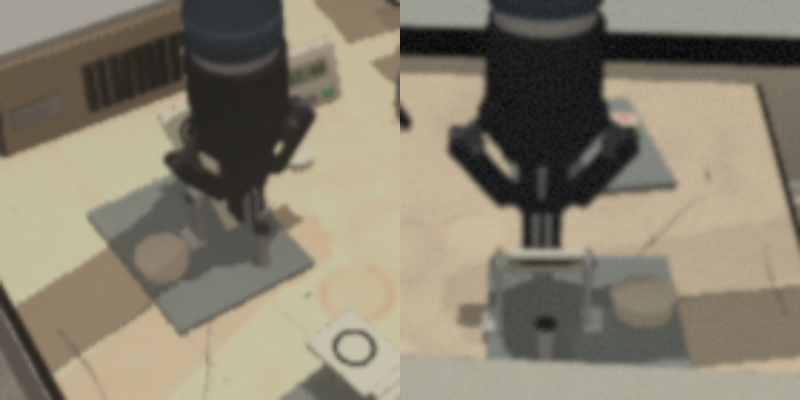

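The plate is now edge-on to the side camera (right panel 540,255), raised about 30–45°. I'll press about 13 mm further and then lift.

>>> send_rows(
  commands=[
    [[0, -0.3, 0.5], [0, 0, 0], 255],
    [[0, -0.3, 1], [0, 0, 0], 255],
    [[0, -0.3, 1.4], [0, 0, 0], 255],
    [[0, -0.3, 1.4], [0, 0, 0], 255],
    [[0, -0.3, -2], [0, 0, 0], 255],
    [[0, -0.3, -6], [0, 0, 0], 255],
    [[0, -0.3, -10], [0, 0, 0], 255],
    [[0, -0.3, -12], [0, 0, 0], 255],
  ],
)

```text
time_s: 3.52
eef_pos: [0.5557, 0.0066, 0.1636]
eef_rot: [0.683, 0.731, 0.002, 0.002]
force: [1.3, 0.6, -0.4]
finger_gap: 0.0
grasp_force: 0.0
```

```bash
python3 -c "
from h import *
show(targets=[(0,.09,.16),(0,.09,.08)])
a,_=bot.grab_frame('scene');c,_=bot.grab_frame('side')
cv2.imwrite('pics/d.png',np.hstack([cv2.resize(a[120:260,170:310,::-1],(400,400)),cv2.resize(c[150:300,230:380,::-1],(400,400))]))
"
```

```text
t 3.5167 pos [0.5557 0.0066 0.1636] F [ 1.3  0.6 -0.4] gap 0.0 stand xyz 0.0018 -0.0276 0.1636
tool y yaw 3.9 tilt [ 0.006  0.    -1.   ]
(0, 0.09, 0.16) tool cm [11.76 -0.22  0.36]
(0, 0.09, 0.08) tool cm [11.76 -0.27  8.36]
rot needed [ 0.34 -0.   -0.22]
```

View pics/d.png

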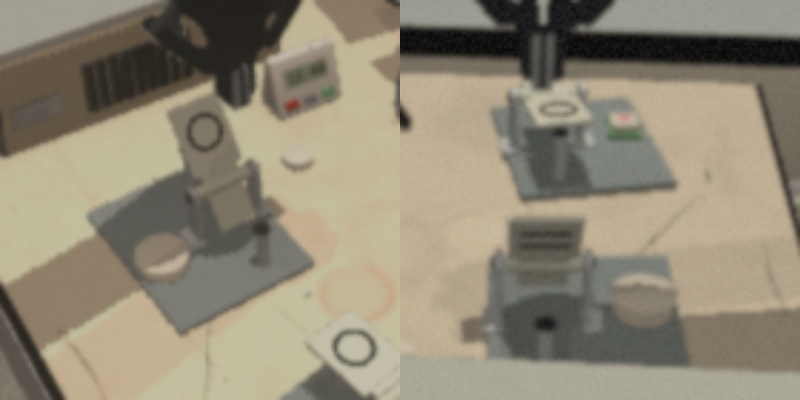

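The plate stays up at roughly 50–60°, with its two-bar underside facing the side camera (right panel 545,240). Next I go over to its left side and down.

>>> send_rows(
  commands=[
    [[3.5, 0, -0.5], [0, 0, 0], 255],
    [[7, 0, -0.5], [0, 0, 0], 255],
    [[10.5, 0, 0], [0, 0, 0], 255],
    [[11.7, 0, 2], [0, 0, 0], 255],
    [[11.7, 0, 5], [0, 0, 0], 255],
    [[11.7, 0, 7.5], [0, 0, 0], 255],
    [[11.7, 0, 7.9], [0, 0, 0], 255],
    [[11.7, 0, 7.9], [0, 0, 0], 255],
  ],
)

```text
time_s: 4.28
eef_pos: [0.5423, 0.1217, 0.0769]
eef_rot: [0.683, 0.731, -0.003, -0.002]
force: [0.4, 0.5, -0.1]
finger_gap: -0.0003
grasp_force: 0.0
```

```bash
python3 -c "
from h import *
show(targets=[(0,0,.085),(0,-.03,.085)])"
```

```text
t 4.2833 pos [0.5423 0.1217 0.0769] F [ 0.4  0.5 -0.1] gap -0.0003 stand xyz -0.0034 0.0882 0.0769
tool y yaw 3.89 tilt [-0.008 -0.001 -1.   ]
(0, 0, 0.085) tool cm [-8.82  0.37 -0.8 ]
(0, -0.03, 0.085) tool cm [-11.82   0.38  -0.8 ]
rot needed [-0.45  0.04 -0.23]
```

>>> send_rows(
  commands=[
    [[-1.5, 0.2, -0.5], [0, 0, 0], 255],
    [[-3, 0.2, -1], [0, 0, 0], 255],
    [[-4.2, 0.2, -1], [0, 0, 0], 255],
    [[-5.4, 0.2, -1], [0, 0, 0], 255],
    [[-6.6, 0.2, -1], [0, 0, 0], 255],
    [[-7.8, 0.2, -1], [0, 0, 0], 255],
    [[-9, 0.2, -1], [0, 0, 0], 255],
    [[-10.2, 0.2, -1], [0, 0, 0], 255],
  ],
)

```text
time_s: 4.95
eef_pos: [0.5542, 0.0199, 0.0901]
eef_rot: [0.683, 0.731, -0.0, -0.0]
force: [-0.4, 1.2, -0.2]
finger_gap: -0.0001
grasp_force: 0.4
```

```bash
python3 -c "
from h import *
show(targets=[(0,-.05,.085),(0,-.05,.0575)])
a,_=bot.grab_frame('scene');c,_=bot.grab_frame('side')
cv2.imwrite('pics/e.png',np.hstack([cv2.resize(a[120:260,170:310,::-1],(400,400)),cv2.resize(c[150:300,230:380,::-1],(400,400))]))
"
```

```text
t 4.95 pos [0.5542 0.0199 0.0901] F [-0.4  1.2 -0.2] gap -0.0001 stand xyz 0.0011 -0.0142 0.0901
tool y yaw 3.88 tilt [-0.001  0.    -1.   ]
(0, -0.05, 0.085) tool cm [-3.58 -0.1   0.51]
(0, -0.05, 0.0575) tool cm [-3.58 -0.1   3.26]
rot needed [-0.04 -0.01 -0.25]
```

View pics/e.png

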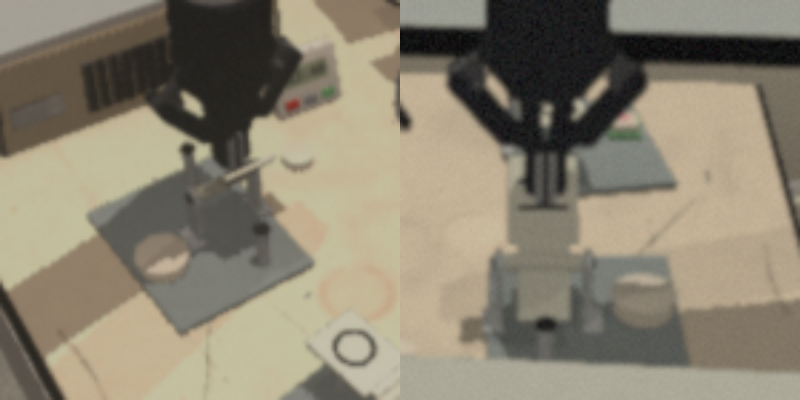

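The plate is past vertical, lying over to the right and still following the fingers (seen edge-on in the left panel about 235,175). Next I push further right and then down.

>>> send_rows(
  commands=[
    [[-1, 0, 0.2], [0, 0, 0], 255],
    [[-2, 0, 0.5], [0, 0, 0], 255],
    [[-3, 0, 0.8], [0, 0, 0], 255],
    [[-3.6, 0, 1.3], [0, 0, 0], 255],
    [[-3.6, 0, 1.8], [0, 0, 0], 255],
    [[-3.6, 0, 2.3], [0, 0, 0], 255],
    [[-3.6, 0, 2.7], [0, 0, 0], 255],
    [[-3.6, 0, 2.9], [0, 0, 0], 255],
  ],
)

```text
time_s: 5.72
eef_pos: [0.5563, -0.0144, 0.0603]
eef_rot: [0.682, 0.731, -0.0, -0.001]
force: [0.5, -0.1, 0.7]
finger_gap: 0.0002
grasp_force: 0.2
```

```bash
python3 -c "
from h import *
show(targets=[(0,-.05,.0575)])"
```

```text
t 5.7167 pos [ 0.5563 -0.0144  0.0603] F [ 0.5 -0.1  0.7] gap 0.0002 stand xyz 0.0008 -0.0486 0.0603
tool y yaw 3.93 tilt [-0.001  0.    -1.   ]
(0, -0.05, 0.0575) tool cm [-0.14 -0.08  0.28]
rot needed [-0.08 -0.03 -0.2 ]
```

Near the stop now. Small downward steps until the force rises.

>>> send_rows(
  commands=[
    [[0, 0, 0.1], [0, 0, 0], 255],
    [[0, 0, 0.2], [0, 0, 0], 255],
    [[0, 0, 0.25], [0, 0, 0], 255],
    [[0, 0, 0.25], [0, 0, 0], 255],
  ],
)

```text
time_s: 6.05
eef_pos: [0.557, -0.0146, 0.0588]
eef_rot: [0.683, 0.731, 0.0, -0.0]
force: [-0.3, -0.3, -0.2]
finger_gap: 0.0001
grasp_force: 0.0
```

>>> send_rows(
  commands=[
    [[0, 0, 0.1], [0, 0, 0], 255],
    [[0, 0, 0.2], [0, 0, 0], 255],
    [[0, 0, 0.25], [0, 0, 0], 255],
    [[0, 0, 0.25], [0, 0, 0], 255],
  ],
)

```text
time_s: 6.38
eef_pos: [0.5573, -0.0148, 0.0575]
eef_rot: [0.683, 0.731, -0.0, 0.0]
force: [-1.8, -0.2, 7.6]
finger_gap: 0.0
grasp_force: 3.2
```

Force has risen to 7.6 N at z = 57.5 mm, which matches the plate lying flat on the rest. Lift clear and check.

>>> send_rows(
  commands=[
    [[0, 0, -2], [0, 0, 0], 255],
    [[0, 0, -6], [0, 0, 0], 255],
    [[0, 0, -10], [0, 0, 0], 255],
    [[0, 0, -14], [0, 0, 0], 255],
    [[0, 0, -17], [0, 0, 0], 255],
    [[0, 0, -17], [0, 0, 0], 255],
    [[0, 0, -17], [0, 0, 0], 255],
  ],
)

```text
time_s: 6.97
eef_pos: [0.5588, -0.0149, 0.2291]
eef_rot: [0.683, 0.731, 0.002, 0.003]
force: [-0.1, -0.7, -0.4]
finger_gap: -0.0006
grasp_force: 0.0
```

```bash
python3 -c "
from h import *
show()
a,D=bot.grab_frame('scene');c,_=bot.grab_frame('side');p=bot.camera_params('scene')
cv2.imwrite('pics/f.png',np.hstack([cv2.resize(a[140:330,195:355,::-1],(400,475)),cv2.resize(c[150:300,230:380,::-1],(400,475))]))
"
```

```text
t 6.9667 pos [ 0.5588 -0.0149  0.2291] F [-0.1 -0.7 -0.4] gap -0.0006 stand xyz 0.0033 -0.0493 0.2291
tool y yaw 3.87 tilt [ 0.006 -0.001 -1.   ]
rot needed [ 0.34  0.08 -0.26]
```

View pics/f.png

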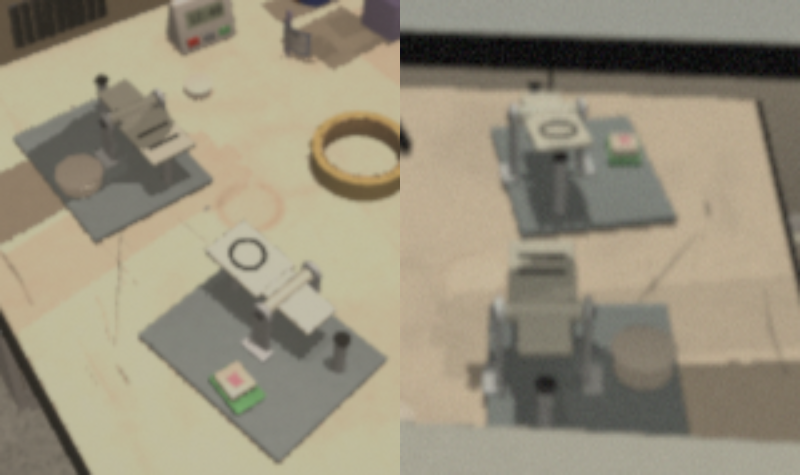

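The dish's tag lies flat on its right-hand rest with the two bars up (left panel 150,130; right panel 545,265). The cassette's tag still shows its ring, and the dish, cassette, timer and tape look unmoved. Handing in.

```bash
python3 -c "
from plant import bot
print(bot.close_job())"
```

```text
the job is handed in; nothing more can be done
None
```

I flipped the petri dish's tag (left stand): it lies on its right-hand rest with the two-bar face up, the other tag and loose items look unmoved in the last pictures, and the job is handed in (no verdict was returned).

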